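Counter-hold the hidden T-head bolt of a bench potter's wheel

TASK

The belt bracket of the small potter's wheel has to be tightened: pull the white service cover fully down, then reach down into the narrow gap behind the yellow bracket, grip the brass T-shaped bolt head from both sides and bring it upright, so that the drooping spanner on the nut in front lies level. Do not touch the spanner, and leave the pots, jars and tools around where they are. Finish while still gripping the head firmly upright so that it cannot turn: do not let go.

Things in the scene. Friction and masses are not known exactly. Their poses are not given: they have to be found in the camera images.
- wheel: Bench potter's wheel, fixed: grey steel box, blue wheelhead (radius 125, centre x 190, top z 116, a clay pot on it) at the far end. Origin on the table under the bracket's middle; x from motor bay (robot side) to wheelhead, y left, z up. All 'wheel' positions are in this frame, mm. Motor bay, open on top once the cover is down: floor z 20, thin side walls at y -122 and 122, top z 135.
- bracket_top (a point): Middle of the top edge of the yellow upright bracket plate: wheel (0, 0, 125). The plate spans x -3 to 3, y -55 to 55. The gap behind it runs from x 3 to a grey wall at x 51 (wall top z 100): 48 mm wide in x, free in y from -120 to 120.
- bolt_head: Brass T-shaped bolt head in the gap, hidden from in front: a bar 18 (x) by 14 (y) by 40 mm (z, its long side), origin at its centre, at wheel (27, 0, 90), 35 mm below the bracket's top. Grip the two flats across y. It turns with joint bolt; a 12 mm shank joins it to the bracket. With upright jaws closing along the wheel's y, a squeeze of 10 to 40 N turns it upright by itself.
- bolt (a joint): Turn of bolt, head, nut and spanner together, in rad, about the wheel's x axis: 0 = head upright and spanner level; positive = spanner end drooping and the head's top leaning to the wheel's -y. Free travel -0.22 to 0.22; the spanner's weight (about 0.07 N m) makes it rest at +0.22 unless held, and it falls back there when let go.
- spanner: Steel spanner left on the nut in front of the bracket (wheel x about -14), 105 mm long from the nut to its free end towards the wheel's -y; origin on the bolt's axis. Not to be touched.
- cover (a joint): White bottom-hinged cover, rad: 0 shut, grows as its top is pulled to the wheel's -x (to the robot) and down; 1.55 fully down, at its stop. Starts at 0 to 0.15. Its stiff hinge keeps it in place up to about 0.4; beyond about 0.65 it falls on slowly (2 to 4 s) by its weight (0.4 kg). Front panel 250 wide, 130 high, and a lip 112 deep that roofs the bay (z 138 to 142).
- cover_bar (a point): Centre of the black round pull bar above the top front edge of the cover: 12 mm thick, 110 mm long along the wheel's y, its axis 170 mm from the hinge axis and 40 mm over the lip's middle (32 mm free under it), standing on two posts at y -55 and +55. Can be pinched or hooked from above. When shut it is at wheel (-61, 0, 180).
- cover_hinge (a point): Point on the cover's hinge axis, half-way along it: wheel (-61, 0, 10). The axis runs along the wheel's y.
- bowl: Terracotta bowl, 110 mm wide, 60 mm high, on the table; origin under its centre. Bystander.
- mug: Blue mug, 80 mm wide, 90 mm high, origin under its centre. Bystander.
- glaze_jar: Amber glaze jar, 80 mm wide, 100 mm high, origin under its centre. Bystander.
- rib: Round wooden potter's rib lying flat, 70 mm wide, 8 mm thick, origin under its centre. Bystander.
- brush: Brush lying on the table, origin under its middle. Bystander.
- oxide_tin: Steel tin, 70 mm wide, 70 mm high, origin under its centre. Bystander.
- nut_tray: Blue plastic tray, 110 x 80 x 30 mm, origin under its centre. Bystander.

How it is judged:
On the way, in this order (a step that is already met when the one before it is completed fails the run):
1. the service cover is fully down (value of joint cover above 1.4 rad), for 0.2 s.
2. the fingers grip the bolt head from both sides (contact force between the fingers and bolt_head above 10 N and y of the grasp point in the frame of bolt_head between -0.011 and 0.011 m and distance between the grasp point and bolt_head below 0.04 m), for 0.2 s.
At the end, for the whole second after the job is handed in: Cover down (over 1.4 rad); bolt head upright within 0.09 rad and still; fingers squeeze it with over 10 N, one on each side (jaw centre within 11 mm of its middle plane, 40 mm of its centre); robot not touching the spanner; all through the last second (all of step 2 and value of joint cover above 1.4 rad and value of joint bolt between -0.09 and 0.09 rad and velocity of joint bolt between -0.1 and 0.1 rad/s and contact force between each of the arm, the fingers and spanner below 0.5 N); the arm keeps its last pose, push and grip.
It fails at once if the spanner is pushed by the robot (contact force between any of the fingers, the arm and spanner above 2 N).
It fails at once if a bystander is moved more than 30 mm (distance of any of bowl, mug, glaze_jar, rib, brush, oxide_tin, nut_tray from where it was at the start of the episode above 0.03 m).
It also fails if it takes over 42 s, if anything falls off the work surface, if the arm or the gripper's body presses on something with over 40 N, if the wrist force passes 120 N, or if a joint passes its speed limit or range.

ROBOT

A 7-joint arm with a two-finger parallel gripper is mounted at the origin on the work surface. World frame = base frame: x ahead of the robot, y to its left, z up, the work surface at z = 0. Lengths are in m, angles in rad, forces in N, time in s.
With the tool pointing down it reaches from about 0.4 to 0.9 m from the base axis. Payload 5.6 kg.
Tool frame: the origin (TCP) lies midway between the tips of the shut fingers; the grasp point (between the pads) lies 19 mm behind it (r.pinch_z is the distance from the TCP to the grasp point, in m); z points along the fingers, y is the line along which they close (so a half turn about z gives the same grasp; the last joint's range is limited). The gripper opens to 92 mm and grips with 3 to 60 N. Pads are 20 mm wide; open, the fingers measure 128 mm over their backs; the gripper's body (75 mm by 189 mm) begins 69 mm behind the grasp point.
Start: joints at [-1.367, 0.468, -0.012, 1.603, 0.006, 1.071, -0.056], TCP at [0.159, 0.63, 0.215] pointing down, gripper open.
Joint ranges: [-2.53, 2.53], [-0.31, 2.02], [-1.57, 1.55], [0.28, 2.44], [-1.29, 4.43], [0.15, 1.84], [-2.92, 2.92]. Speed limits (rad/s): [2.57, 2.57, 3.14, 3.14, 3.14, 3.14, 3.14].

INTERFACE

Orientations are given as a rotation vector (axis times angle).
In Python, from bench import r gives the robot as it stands.
- The arm moves only by the tool carry_out, never from a script. Its argument "deltas" is a list of rows, each a list of 3 entries, a list of its own where there are three numbers: the opening, from 0 (shut) to 1 (fully open), then the shift along the tool's x, y, z in cm, then the turn, a rotation vector about the tool's x, y, z in rad. A call has 1 to 8 rows; each row is the pose to reach, as a shift and turn from the pose commanded when the call began, along the tool's axes at that moment; what a row does not reach only later rows make up. A row lasts 1/10 s, in which the tool goes at most 50 mm and 8.59 degrees, less where a joint would pass 70% of its speed; a pose out of reach is approached as far as the arm can. A call with a gripper value outside its range is refused whole. The fingers move at their own pace and stop on an object; the grip force is fixed at half the most. Time passes only in rows, so rows that repeat a pose let the fingers close. It gives the time, the measured TCP pose, the force, the opening and the grip force at its end, in the units of the state.
- r.state(): the state, without advancing time (a new reading comes with each control period).
- r.capture(name): name is "scene" or "side" or "wrist"; returns the picture (420x560x3 uint8, red, green, blue); there is no depth.
- r.calibration(name): a dict with "mtx" (3x3 intrinsics, pixels), "camera_from_world" (4x4, takes a point from world to camera coordinates); the wrist camera has in their place "tool_from_camera" (4x4, takes a point from camera to tool coordinates, whose origin is the TCP and whose axes are the flange's). Camera axes: x right, y up, looking along -z (the intrinsics and any distortion apply to the point x, -y, -z); pixel columns grow to the right and rows downward; lengths in m; the calibration is good to about 2 mm. A picture is of the moment at which its call begins: read the wrist's pose just before it. calibration takes no time and is no camera call.
- r.close_job(): hands the job in; it is judged then, once.
The state is a dict: "t": time; "qpos": joint angles; "joint_velocities": joint speeds; "joint_efforts": joint torques, N m; "tcp_pos": TCP position; "tcp_rot": TCP orientation; "contact_force": force on the tool from outside, world axes, zero at the start; "torque": the same for the moment, N m; "finger_gap": opening from 0.0 (shut) to 1.0 (fully open); "finger_force": force on a finger pad.
Only numpy, scipy, OpenCV 4.12 (cv2) and the standard library are available. Lean on these libraries where they do the work, as an engineer would, in place of code of your own. Each camera call takes 0.05 s, during which the arm holds its last target. There are 200 camera calls.

## Working session

There is one attempt and no reset: what is moved stays moved. The work goes in short steps, Python scripts to look and compute and a tool call to move; the robot and the scene stay as the last step left them, time stands still between calls to the robot, and variables do not carry over. Pictures are saved under pics/ and viewed, at most 10 in all, crops included, and the job is handed in when it is done.

Besides the shell and the picture viewer there is one more tool, called after "Request:" by a JSON object that holds its "fn" and its "kwargs". carry_out: Moves the arm, as the interface text tells. Its arguments: {"type":"object","properties":{"deltas":{"type":"array"}},"required":["deltas"]}

```bash
mkdir -p pics; ls; python3 - <<'E'
from bench import r
import cv2,numpy as np
print(r.state(), r.pinch_z)
for n in ("scene","side"):
    im=r.capture(n); cv2.imwrite(f"pics/{n}0.png",cv2.resize(im[:,:,::-1],(784,588),interpolation=cv2.INTER_CUBIC))
    c=r.calibration(n); print(n,{k:np.round(v,4).tolist() if not isinstance(v,str) else v for k,v in c.items()})
print({k:np.round(v,4).tolist() for k,v in r.calibration("wrist").items()})
E
```

```text
pics
{'t': 0.0, 'qpos': array([-1.36698994,  0.468375  , -0.01161727,  1.60357278,  0.00597305,
        1.07140169, -0.0563313 ]), 'joint_velocities': array([ 9.41991932e-04,  4.53340419e-04,  9.37137028e-06, -7.50123546e-04,
        5.75794552e-04, -5.43621239e-04,  1.01783942e-04]), 'joint_efforts': array([-4.74553181e-04, -5.20568705e+01, -1.27582659e-02, -2.43755400e+01,
       -5.67448139e-02,  1.73465459e-02,  1.59902484e-04]), 'tcp_pos': array([0.15871456, 0.62974759, 0.2136628 ]), 'tcp_rot': array([-3.86833253e-01, -3.11756243e+00,  2.69826598e-03]), 'contact_force': array([ 0.55601208, -0.74343025,  0.07148885]), 'torque': array([ 0.01322324,  0.05767652, -0.00455648]), 'finger_force': 0.0, 'finger_gap': 0.9978652248819685} 0.0187
scene {'mtx': [[441.3579, 0.0, 280.5619], [0.0, 441.3579, 209.5604], [0.0, 0.0, 1.0]], 'camera_from_world': [[0.3403, 0.9401, -0.0223, -0.2221], [-0.5039, 0.2023, 0.8397, 0.1395], [0.7939, -0.2745, 0.5426, -2.0758], [0.0, 0.0, 0.0, 1.0]]}
side {'mtx': [[503.137, 0.0, 277.8844], [0.0, 503.137, 211.4638], [0.0, 0.0, 1.0]], 'camera_from_world': [[0.7945, -0.6073, -0.0034, -0.3607], [0.4481, 0.5825, 0.6781, -0.3423], [-0.4098, -0.5403, 0.735, -1.2992], [0.0, 0.0, 0.0, 1.0]]}
{'mtx': [[321.2502, 0.0, 277.6435], [0.0, 321.2502, 205.9957], [0.0, 0.0, 1.0]], 'tool_from_camera': [[0.0004, 0.9696, 0.2448, 0.0685], [1.0, -0.0006, 0.0009, 0.0003], [0.001, 0.2448, -0.9696, -0.1703], [0.0, 0.0, 0.0, 1.0]]}
```

View pics/scene0.png

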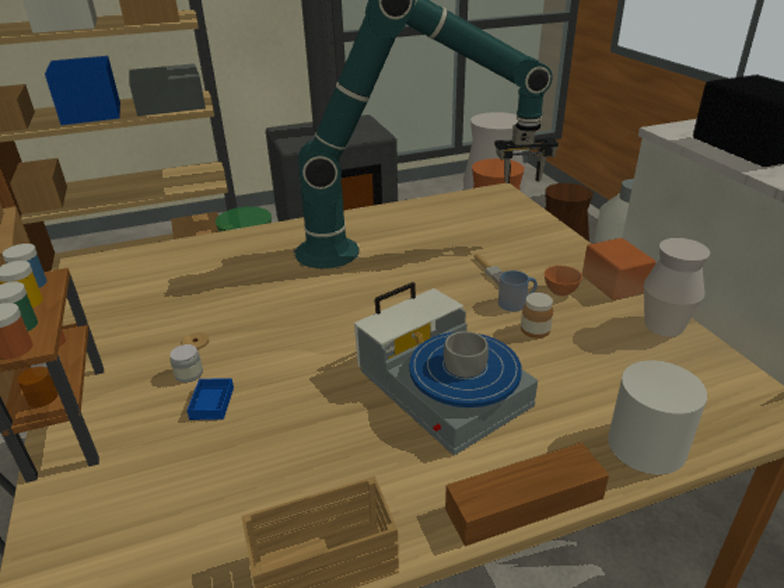

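View pics/side0.png

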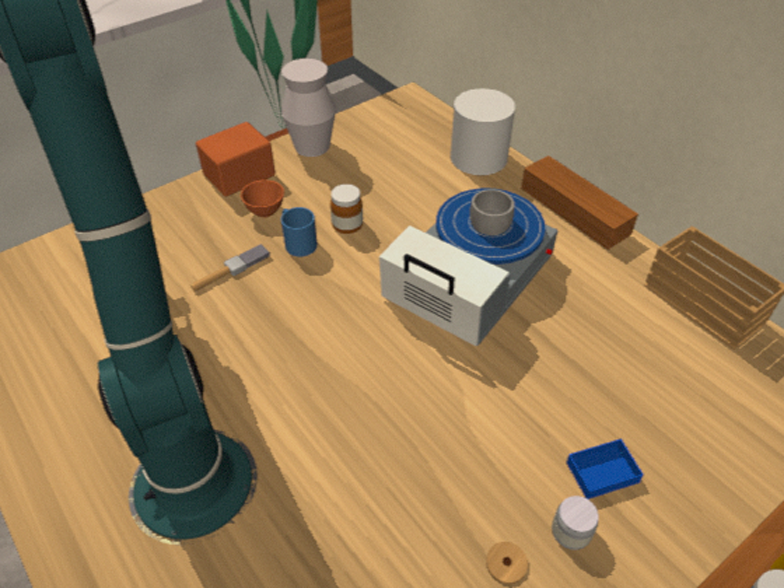

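The wheel is ahead of the robot, with the robot side facing it. Its bar is at about (377–414, 290) in scene and (406–452, 265) in side. The bystanders are off to both sides. I'll enlarge both crops to read the fitting points.

```bash
python3 - <<'E'
import cv2,numpy as np
from bench import r
a=r.capture("scene")[195:330,245:395,::-1]; b=r.capture("side")[125:255,260:410,::-1]
cv2.imwrite("pics/sc1.png",cv2.resize(a,None,fx=4.4,fy=4.4,interpolation=cv2.INTER_CUBIC))
cv2.imwrite("pics/si1.png",cv2.resize(b,None,fx=4.4,fy=4.4,interpolation=cv2.INTER_CUBIC))
E
```

```text
(no output)
```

View pics/sc1.png

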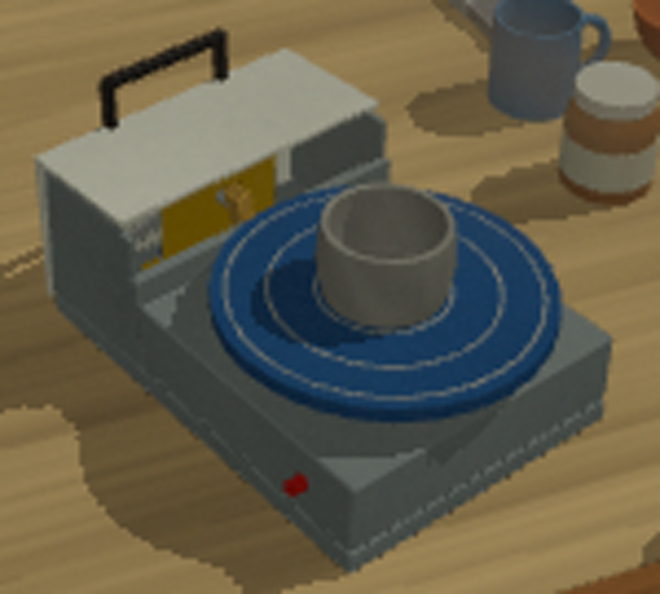

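View pics/si1.png

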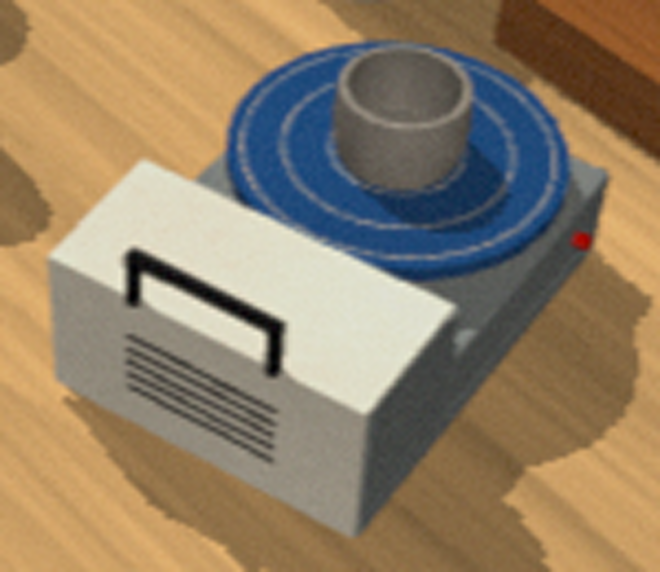

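The scene crop shows the bar ends at (110,82) and (220,36), and the lip corners at (38,160), (122,222), (380,103) and (288,50). The side crop shows the bar ends at (134,256) and (278,328), the panel bottom at (58,380) and (357,535), and the full wheelhead ellipse. I'll fit the wheel pose and cover angle to these.

```bash
cat > h.py <<'E'
import numpy as np
from bench import r
from scipy.spatial.transform import Rotation as R
from scipy.optimize import least_squares
def proj(n,P):
    c=r.calibration(n); q=np.c_[P,np.ones(len(P))]@c["camera_from_world"].T
    u=np.c_[q[:,0],-q[:,1],-q[:,2]]@c["mtx"].T
    return u[:,:2]/u[:,2:]
def W(p,P):  # wheel mm -> world m
    c,s=np.cos(p[2]),np.sin(p[2]); P=np.atleast_2d(P)/1000
    return P@np.array([[c,s,0],[-s,c,0],[0,0,1]])+[p[0],p[1],0]
def cov(P,a):
    P=np.atleast_2d(np.array(P,float)); h=np.array([-61,0,10]); return (P-h)@R.from_rotvec([0,-a,0]).as_matrix().T+h
def totool(v,rot): return R.from_rotvec(rot).as_matrix().T@v
E
cat > fit.py <<'E'
from h import *
C=[[-61,-55,180],[-61,55,180],[-64,-125,142],[51,-125,142],[51,125,142],[-64,125,142]]
B=[[-64,125,12],[-64,-125,12]]
sc=np.array([[110,82],[220,36],[38,160],[122,222],[380,103],[288,50]])/4.4+[245,195]
si=np.array([[278,328],[134,256],[366,412],[457,307],[145,160],[50,262],[58,380],[357,535]])/4.4+[260,125]
t=np.linspace(0,2*np.pi,361); D=np.c_[190+125*np.cos(t),125*np.sin(t),116+0*t]
def res(p):
    e=[(proj("scene",W(p,cov(C,p[3])))-sc).ravel(),(proj("side",W(p,cov(C+B,p[3])))-si).ravel()]
    a=proj("scene",W(p,D));b=proj("side",W(p,D))
    e.append([a[:,0].min()-(245+209/4.4),a[:,0].max()-(245+561/4.4),a[:,1].min()-(195+184/4.4),b[:,0].min()-(260+228/4.4),b[:,0].max()-(260+570/4.4),b[:,1].min()-(125+41/4.4)])
    return np.concatenate(e)
f=least_squares(res,[.6,.1,0,.05],loss="soft_l1"); p=f.x
print(np.round(p,4)); print(np.round(res(p),1))
print("bar",W(p,cov([-61,0,180],p[3])),"head",W(p,[27,0,90]),"hinge",W(p,[-61,0,10]))
E
python3 fit.py
```

```text
[0.6486 0.0536 0.2967 0.0411]
[-1.2  0.5 -0.7  0.1 -1.5 -0.8 -0.6  0.4 -0.8 -0.1 -1.3 -0.8  0.1 -1.5
  0.4 -1.   0.3 -0.3 -0.  -1.5 -0.1 -1.3 -0.3 -2.4 -0.6 -0.7 -0.8 -0.3
 -0.6 -0.2 -0.1 -0.5  0.2 -1. ]
bar [[0.58362071 0.03373735 0.17985635]] head [[0.67445675 0.061511   0.09      ]] hinge [[0.59030253 0.03578035 0.01      ]]
```

```bash
sed -i 's/+\[245,195\]/+[244.6,194.6]/;s/+\[260,125\]/+[259.6,124.6]/;s/(245+/(244.6+/g;s/(195+/(194.6+/g;s/(260+/(259.6+/g;s/(125+4/(124.6+4/' fit.py; python3 fit.py
cat >> h.py <<'E'
def go(p,pts):
    s=r.state(); M=R.from_rotvec(s["tcp_rot"]).as_matrix(); c,n=np.cos(p[2]),np.sin(p[2])
    T=np.array([[-c,-n,0],[-n,c,0],[0,0,-1]]).T
    T=np.array([[-c,-n,0],[-n*1.0,c,0],[0,0,-1]]); 
    T=np.c_[[-c,-n,0],[-n,c,0],[0,0,-1]]
    print("t",s["t"],"wheel tcp",np.round((R.from_euler("z",-p[2]).as_matrix()@(s["tcp_pos"]-[p[0],p[1],0]))*1000,1),"F",np.round(s["contact_force"],1),"gap",round(s["finger_gap"],3),"ff",s["finger_force"])
    print("turn",np.round(R.from_matrix(M.T@T).as_rotvec(),3))
    for q in np.atleast_2d(pts): print(q,"cm",np.round(100*M.T@(W(p,q)[0]-s["tcp_pos"]),2))
E
sed -i '/T=np.array/d' h.py
python3 -c "
from h import *
go([.6486,.0536,.2967],[[-44,0,260],[-44,0,165]])"
```

```text
[0.6477 0.0541 0.296  0.0446]
[-0.8  0.7 -0.4  0.3 -1.2 -0.6 -0.3  0.4 -0.5 -0.  -0.9 -0.6  0.  -0.9
  0.3 -0.5  0.2  0.3 -0.1 -1.1 -0.1 -0.9 -0.4 -1.9 -0.5 -0.3 -0.7  0.2
 -0.2  0.2  0.1 -0.4  0.4 -0.6]
bar [[0.58214256 0.03410166 0.17983063]] head [[0.6735711  0.06198774 0.09      ]] hinge [[0.5893992  0.03631497 0.01      ]]
t 0.2 wheel tcp [-299.9  694.4  214. ] F [ 0.3 -0.4 -0.5] gap 0.999 ff 0.0
turn [-0.001 -0.    -0.544]
[-44   0 260] cm [-57.82 -46.2   -4.54]
[-44   0 165] cm [-57.81 -46.19   4.96]
```

Request:
{"fn": "carry_out", "kwargs": {"deltas": [[0,[-4,-3,-4.5],[0,0,-0.1]],[0,[-8,-6,-4.5],[0,0,-0.2]],[0,[-12,-9.5,-4.5],[0,0,-0.3]],[0,[-16,-12.5,-4.5],[0,0,-0.4]],[0,[-20,-15.5,-4.5],[0,0,-0.5]],[0,[-24,-19,-4.5],[0,0,-0.544]],[0,[-28,-22,-4.5],[0,0,-0.544]],[0,[-32,-25,-4.5],[0,0,-0.544]]]}}

```text
t: 1.0
tcp_pos: [0.3965, 0.3233, 0.2598]
tcp_rot: [-0.465, 3.107, 0.001]
contact_force: [-0.2, 0.8, -0.3]
finger_gap: 0.325
finger_force: 0.0
```

```bash
python3 -c "
from h import *
go([.648,.054,.296],[[-44,0,240],[-44,0,165]])"
```

```text
t 1.0 wheel tcp [-162.   331.   259.8] F [-0.2  0.8 -0.3] gap 0.325 ff 0.0
turn [0.    0.    0.001]
[-44   0 240] cm [-11.76 -33.11   1.97]
[-44   0 165] cm [-11.76 -33.11   9.47]
```

Request:
{"fn": "carry_out", "kwargs": {"deltas": [[0,[-1.6,-4.5,0.5],[0,0,0]],[0,[-3.2,-9,1],[0,0,0]],[0,[-4.8,-13.5,1.5],[0,0,0]],[0,[-6.4,-18,2],[0,0,0]],[0,[-8,-22.5,2],[0,0,0]],[0,[-9.6,-27,2],[0,0,0]],[0,[-11.2,-31,2],[0,0,0]],[0,[-11.8,-33.1,2],[0,0,0]]]}}

```text
t: 1.8
tcp_pos: [0.6071, 0.039, 0.2394]
tcp_rot: [-0.458, 3.108, -0.003]
contact_force: [0.2, -0.3, 0.2]
finger_gap: 0.004
finger_force: 0.0
```

```bash
python3 -c "
from h import *
import cv2
a=r.capture('wrist')
go([.648,.054,.296],[[-44,0,240],[-44,0,165]])
b=r.capture('side')[105:255,260:410]
cv2.imwrite('pics/w2.png',np.hstack([cv2.resize(a,(480,360)),cv2.resize(b,(320,320)) if 0 else cv2.resize(b,(320,360))])[:,:,::-1])"
```

```text
t 1.85 wheel tcp [-43.5  -5.3 239.4] F [ 1.3 -2.7  0.7] gap 0.004 ff 0.0
turn [-0.004  0.    -0.006]
[-44   0 240] cm [ 0.06  0.53 -0.06]
[-44   0 165] cm [0.06 0.56 7.44]
```

View pics/w2.png

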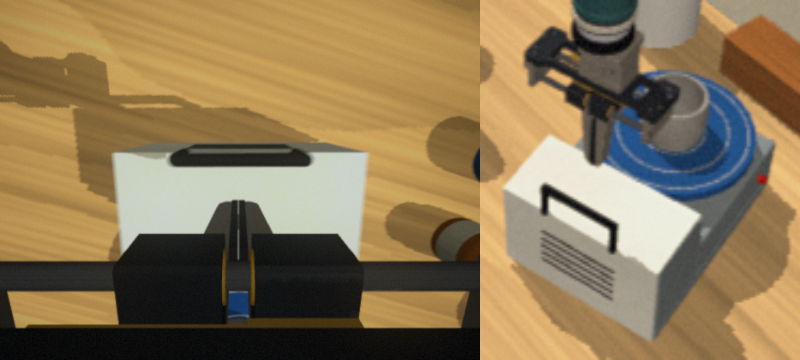

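The fingers are shut, behind the bar and centred along it (wrist view: bar columns 170–312, fingers at 239). Next I go down and hook it.

Request:
{"fn": "carry_out", "kwargs": {"deltas": [[0,[0,0.2,2.5],[0,0,0]],[0,[0,0.3,5],[0,0,0]],[0,[0,0.3,7],[0,0,0]],[0,[0,0.3,7.5],[0,0,0]],[0,[1,0.3,7.5],[0,0,0]],[0,[2.3,0.3,7.6],[0,0,0]],[0,[3.5,0.3,7.8],[0,0,0]],[0,[3.5,0.3,7.8],[0,0,0]]]}}

```text
t: 2.7
tcp_pos: [0.5696, 0.0356, 0.1625]
tcp_rot: [0.465, -3.107, -0.001]
contact_force: [0.6, 0.0, -0.7]
finger_gap: 0.005
finger_force: 0.0
```

```bash
python3 -c "
from h import *
go([.648,.054,.296],[[-178,0,101]])"
```

```text
t 2.7 wheel tcp [-80.4   5.2 162.5] F [ 0.6  0.  -0.7] gap 0.005 ff 0.0
turn [0.    0.    0.001]
[-178    0  101] cm [ 9.76 -0.52  6.15]
```

Request:
{"fn": "carry_out", "kwargs": {"deltas": [[0,[1.6,0,0.4],[0,0,0]],[0,[3.2,0,1.0],[0,0,0]],[0,[4.7,0,1.8],[0,0,0]],[0,[6.2,0,2.65],[0,0,0]],[0,[7.5,0,3.7],[0,0,0]],[0,[8.8,0,4.8],[0,0,0]],[0,[8.8,0,0],[0,0,0]],[0,[8.0,0,-5],[0,0,0]]]}}

```text
t: 3.5
tcp_pos: [0.4923, 0.0116, 0.2112]
tcp_rot: [0.463, -3.102, 0.001]
contact_force: [1.6, 0.0, -0.0]
finger_gap: 0.003
finger_force: 0.0
```

```bash
python3 -c "
from h import *
import cv2
b=r.capture('side')[105:275,230:430]
go([.648,.054,.296],[[-100,0,250]])
cv2.imwrite('pics/s3.png',cv2.resize(b,(700,595))[:,:,::-1])"
```

```text
t 3.55 wheel tcp [-154.2    3.6  220.3] F [3.2 0.3 5.7] gap 0.001 ff 0.0
turn [-0.002  0.012  0.   ]
[-100    0  250] cm [-5.45 -0.37 -2.9 ]
```

View pics/s3.png

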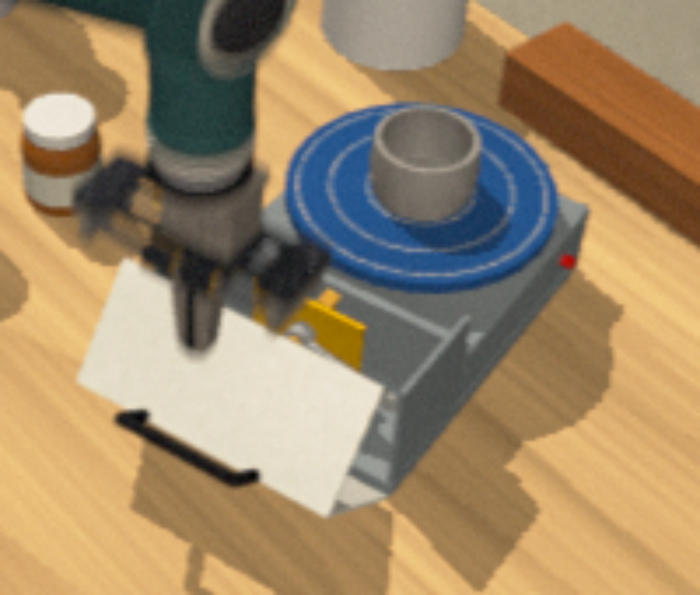

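The cover is past about 1 rad and falling, and the fingers are clear above it. Next I move over the bolt head with the gripper open.

Request:
{"fn": "carry_out", "kwargs": {"deltas": [[0.3,[-3,0,-4],[0,0,0]],[0.6,[-6.5,-0.2,-4],[0,0,0]],[1,[-10,-0.4,-4],[0,0,0]],[1,[-13.5,-0.5,-4],[0,0,0]],[1,[-17,-0.5,-3],[0,0,0]],[1,[-18.7,-0.5,-2],[0,0,0]],[1,[-18.7,-0.5,-2],[0,0,0]],[1,[-18.7,-0.5,-2],[0,0,0]]]}}

```text
t: 4.35
tcp_pos: [0.6741, 0.0619, 0.2308]
tcp_rot: [0.465, -3.106, 0.001]
contact_force: [0.0, 0.9, -0.0]
finger_gap: 0.677
finger_force: 0.0
```

```bash
python3 -c "
from h import *
import cv2
p=[.648,.054,.296]
s=r.state(); a=r.capture('wrist')
go(p,[[27,0,100],[27,0,73]])
c=r.calibration('wrist'); T=np.eye(4); T[:3,:3]=R.from_rotvec(s['tcp_rot']).as_matrix(); T[:3,3]=s['tcp_pos']
q=np.c_[W(p,[[27,0,90],[27,4,110],[27,-4,110],[0,-55,125],[0,55,125],[51,0,100],[3,0,125]]),np.ones(7)]@np.linalg.inv(T@c['tool_from_camera']).T
u=np.c_[q[:,0],-q[:,1],-q[:,2]]@c['mtx'].T; print(np.round(u[:,:2]/u[:,2:]*800/560))
cv2.imwrite('pics/w4.png',cv2.resize(a,(800,600))[:,:,::-1])"
```

```text
t 4.4 wheel tcp [ 27.2  -0.3 231.5] F [0.1 0.1 0.5] gap 0.721 ff 0.0
turn [-0.    -0.     0.001]
[ 27   0 100] cm [ 0.02  0.03 13.15]
[27  0 73] cm [ 0.02  0.03 15.85]
[[397. 280.]
 [403. 287.]
 [391. 287.]
 [306. 249.]
 [488. 249.]
 [397. 317.]
 [397. 254.]]
```

View pics/w4.png

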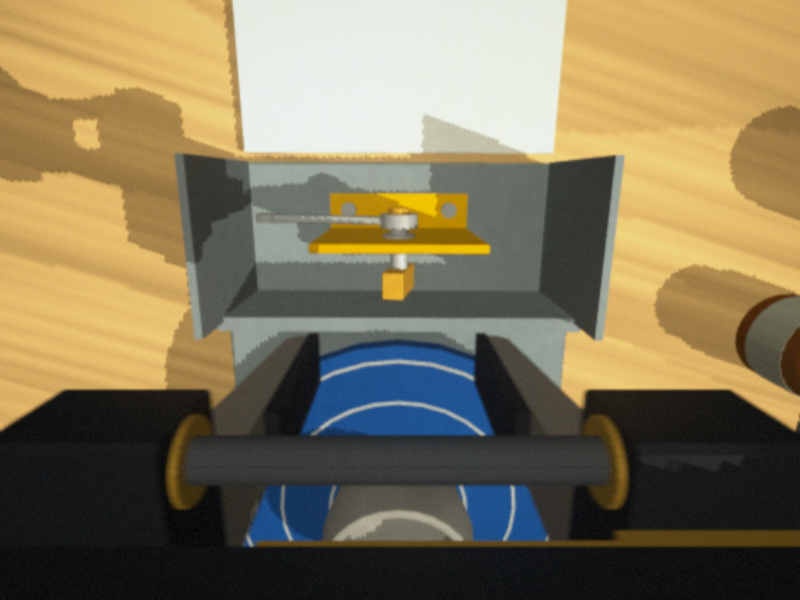

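The cover is down and the bay is open. The bracket's top edge ends are at (310,247) and (490,247), against predictions of 306 and 488. The head is at about (397,285), and the wall-top row of 317 matches its prediction. I'll shift +1 mm in y and go down.

Request:
{"fn": "carry_out", "kwargs": {"deltas": [[1,[0,0.13,2],[0,0,0]],[1,[0,0.13,4.5],[0,0,0]],[1,[0,0.13,7],[0,0,0]],[1,[0,0.13,9],[0,0,0]],[1,[0,0.13,11],[0,0,0]],[1,[0,0.13,13],[0,0,0]],[1,[0,0.13,13],[0,0,0]]]}}

```text
t: 5.1
tcp_pos: [0.672, 0.063, 0.0995]
tcp_rot: [0.464, -3.103, -0.0]
contact_force: [-0.5, 0.8, -0.9]
finger_gap: 1.0
finger_force: 0.0
```

```bash
python3 -c "
from h import *
go([.648,.054,.296],[[27,1,72]])"
```

```text
t 5.1 wheel tcp [25.6  1.7 99.5] F [-0.5  0.8 -0.9] gap 1.0 ff 0.0
turn [ 0.001 -0.004  0.001]
[27  1 72] cm [-0.15 -0.07  2.75]
```

Request:
{"fn": "carry_out", "kwargs": {"deltas": [[1,[0,0,1.4],[0,0,0]],[1,[0,0,2.8],[0,0,0]],[1,[0,0,2.8],[0,0,0]],[1,[0,0,2.8],[0,0,0]]]}}

```text
t: 5.5
tcp_pos: [0.6742, 0.0636, 0.0729]
tcp_rot: [0.465, -3.107, 0.0]
contact_force: [0.1, -0.1, -0.1]
finger_gap: 1.0
finger_force: 0.0
```

```bash
python3 -c "
from h import *
import cv2
a=r.capture('wrist')
go([.648,.054,.296],[[27,1,72]])
cv2.imwrite('pics/w5.png',cv2.resize(a,(800,600))[:,:,::-1])"
```

```text
t 5.55 wheel tcp [28.2  1.4 73.3] F [-0.2 -0.2  0.5] gap 1.001 ff 0.0
turn [-0.     0.001  0.001]
[27  1 72] cm [ 0.12 -0.04  0.13]
```

View pics/w5.png

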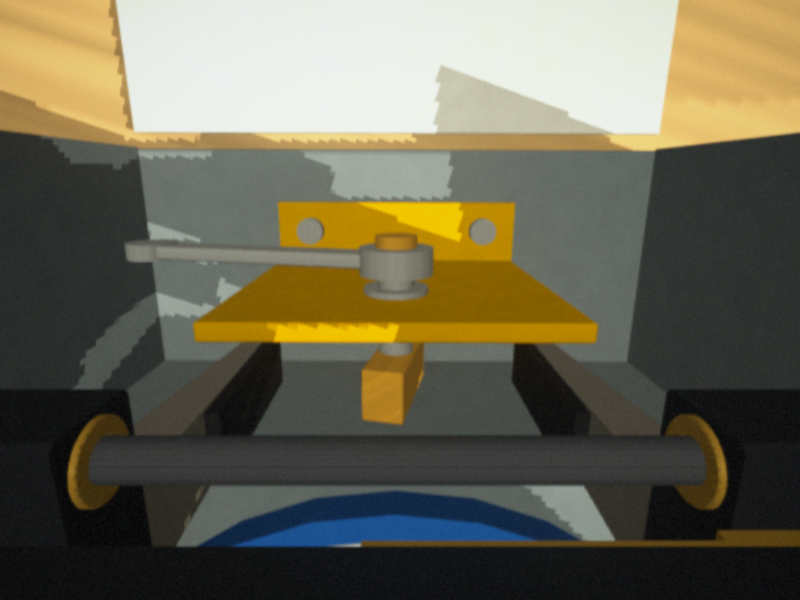

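The fingers straddle the head. Bracket centre is at 396 and finger mid at 398, the head's top leans left at 383, and nothing touches. I'll close the gripper.

Request:
{"fn": "carry_out", "kwargs": {"deltas": [[0.6,[0,0,0.1],[0,0,0]],[0.3,[0,0,0.1],[0,0,0]],[0.1,[0,0,0.1],[0,0,0]],[0,[0,0,0.1],[0,0,0]],[0,[0,0,0.1],[0,0,0]],[0,[0,0,0.1],[0,0,0]],[0,[0,0,0.1],[0,0,0]],[0,[0,0,0.1],[0,0,0]]]}}

```text
t: 6.35
tcp_pos: [0.6743, 0.0637, 0.072]
tcp_rot: [-0.465, 3.107, 0.0]
contact_force: [-0.9, 0.2, 0.5]
finger_gap: 0.326
finger_force: 0.0
```

Request:
{"fn": "carry_out", "kwargs": {"deltas": [[0,[0,0,0],[0,0,0]],[0,[0,0,0],[0,0,0]],[0,[0,0,0],[0,0,0]],[0,[0,0,0],[0,0,0]],[0,[0,0,0],[0,0,0]],[0,[0,0,0],[0,0,0]]]}}

```text
t: 6.95
tcp_pos: [0.6745, 0.0632, 0.0721]
tcp_rot: [-0.464, 3.107, -0.001]
contact_force: [1.5, -2.4, 0.8]
finger_gap: 0.153
finger_force: 30.0
```

```bash
python3 -c "
from h import *
import cv2
a=r.capture('wrist'); b=r.capture('side')[105:275,260:430]
go([.648,.054,.296],[[27,1,72]])
cv2.imwrite('pics/w6.png',np.hstack([cv2.resize(a,(500,375)),cv2.resize(b,(300,375))])[:,:,::-1])"
```

```text
t 7.05 wheel tcp [28.1  1.  72.2] F [ 0.4 -2.8  1.7] gap 0.149 ff 29.997584223747253
turn [-0.001  0.     0.001]
[27  1 72] cm [ 0.11 -0.    0.02]
```

View pics/w6.png

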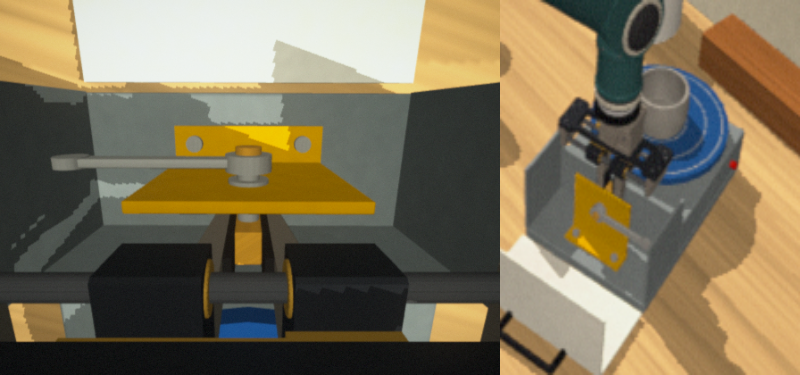

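The head is upright between the pads: the opening is 13.7 mm for the 14 mm flats, at 30 N. The spanner is level and the cover is flat down. I'll let it settle briefly and hand in.

Request:
{"fn": "carry_out", "kwargs": {"deltas": [[0,[0,0,0],[0,0,0]],[0,[0,0,0],[0,0,0]],[0,[0,0,0],[0,0,0]],[0,[0,0,0],[0,0,0]],[0,[0,0,0],[0,0,0]]]}}

```text
t: 7.55
tcp_pos: [0.6745, 0.0632, 0.0721]
tcp_rot: [-0.465, 3.107, -0.001]
contact_force: [0.3, -4.0, 2.3]
finger_gap: 0.15
finger_force: 30.0
```

```bash
python3 -c "
from h import *
go([.648,.054,.296],[[27,1,72]]); print(r.close_job())"
```

```text
t 7.55 wheel tcp [28.1  1.  72.1] F [ 0.3 -4.   2.3] gap 0.15 ff 29.997881054878235
turn [-0.001  0.     0.001]
[27  1 72] cm [ 0.11 -0.    0.01]
the job is handed in; nothing more can be done
None
```

I handed the job in at about 7.6 s with the cover fully down and the bolt head gripped upright at 30 N; the spanner looked level and untouched in the last picture, and no verdict came back.

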